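Switch a ball sorting gate to the other chute and release the parts

TASK

The seesaw gate of the sorting fixture now tips towards one of the two bins: push its raised side down with the fingertips so that it rocks over and leans towards the other bin. Then push the red peg sideways, to the left as seen from the robot, until the stop is fully open and all three green balls run down by themselves over the gate into that other bin. Do not touch the balls, lift nothing, and leave the things standing around where they are.

Things in the scene. Friction and masses are not known exactly. Their poses are not given: they have to be found in the camera images.
- fixture: Sorting fixture fixed to the bench. Origin on the bench top (z = 0) under the gate's pivot; x away from the robot (yaw up to 0.25 rad), y left, z up. The pivot axis is its x axis, 128 mm up. A white infeed channel, 48 mm wide, slopes down towards the robot at y = 0, from x = 270 mm (surface 197 mm high, walls 223) to x = 37 mm (160 mm). White chutes lead from the gate's ends to the two bins.
- gate (a joint): Angle of the steel seesaw gate, -0.32 to 0.32 rad. Positive: left side up, right side low, feeding the right bin; negative: the reverse. It starts at either end stop. Top-heavy on free bearings: under 1 N on a pad starts it; past level it falls to the other stop and stays. Trough 230 mm (y) by 78 mm; the dark weight over its middle tops out 67 mm above the pivot.
- left_pad (a point): Centre of the top face of the yellow push pad at the gate's left side: 48 mm (x) by 46 mm (y), 6 mm thick, sticking out towards the robot. In the gate it lies 62 mm on the robot's side of the pivot point, 105 mm left, 31 mm up; about 190 mm above the bench when raised, 124 when low. Nothing stands over it, and the trough wall beside it is no higher.
- right_pad (a point): Centre of the top face of the yellow push pad on the right side of the gate, mirror image of the left one.
- stop (a joint): Slide of the stop blade across the infeed channel, 0 = closed (start) to 0.055 m = fully open, along the fixture's +y (left). Takes about 1.2 N to move and stays where it is left. The balls come free at about 0.035.
- stop_peg (a point): Centre of the top of the red upright peg on the stop blade: 16 mm diameter, 50 mm long downwards from this point, which is 259 mm above the bench and 117 mm beyond the pivot along the fixture's x. To open, push its right-hand (-y) side 55 mm along the fixture's +y. The channel walls below it reach 197 mm above the bench.
- left_bin (a point): Centre of the floor of the left (blue) bin, on the fixture's +y side, 216 mm from the pivot. The bin is 130 mm (x) by 117 mm (y) outside, walls 75 mm high (42 mm on the chute's side), 4 mm thick.
- right_bin (a point): The same for the right (orange) bin, on the fixture's -y side.
- ball1: Turned green plastic ball, 30 mm diameter, about 20 g, slippery, origin at its centre; first in the row, waiting in the channel against the stop.
- ball2: The same, second in the row.
- ball3: The same, third in the row.
- bottle: Bystander: white bottle, 54 mm diameter, 130 mm tall, standing beyond the bins beside the channel; origin at the centre of its underside.
- holder: Bystander: steel tool holder, 62 mm diameter, 95 mm tall, standing beyond the bins on the other side of the channel; origin at the centre of its underside.
- bush: Bystander: black plastic bush, 40 mm diameter, 30 mm tall, on the bench between robot and fixture; origin at the centre of its underside.
- driver: Bystander: screwdriver with orange handle, 160 mm long, lying on the bench to the right of the fixture.
Mind the look-alikes: they are no part of the job. What is shaped like the ball3 but pink is not meant.

How it is judged:
By the outcome, as a careful person would: the job done as asked, in the order asked, and still so for the second after the job is handed in, with the robot touching nothing.
It also fails if it takes over 40 s, if anything falls off the work surface, if the arm or the gripper's body presses on something with over 40 N, if the wrist force passes 120 N, or if a joint passes its speed limit or range.

ROBOT

A 7-joint arm with a two-finger parallel gripper is mounted at the origin on the work surface. World frame = base frame: x ahead of the robot, y to its left, z up, the work surface at z = 0. Lengths are in mm, angles in rad, forces in N, time in s.
With the tool pointing down it reaches from about 350 to 900 mm from the base axis. Payload 8.1 kg.
Tool frame: the origin (TCP) lies on the centre line of the jaws, within the pads' length; the fingertips stand 8 mm ahead of it and the grasp point (between the pads) lies 11 mm behind it; z points along the fingers, y is the line along which they close (so a half turn about z gives the same grasp; the last joint's range is limited). The gripper opens to 85 mm and grips with 20 to 120 N. Pads are 22 mm wide; open, the fingers measure 114 mm over their backs; the gripper's body (76 mm by 85 mm) begins 54 mm behind the grasp point. The pads swing forward as they close: fully open they stand 13 mm farther back than shut.
Start: joints at [1.044, 0.434, 0.025, 1.573, -0.012, 1.134, -0.075], TCP at [256.996, -569.732, 239.323] pointing down, gripper open.
Joint ranges: [-2.62, 2.62], [-0.44, 2.09], [-1.27, 1.32], [0.08, 2.57], [-1.32, 4.46], [0.12, 2], [-2.74, 2.74]. Speed limits (rad/s): [2.22, 2.22, 3.01, 3.01, 3.14, 3.14, 3.14].

INTERFACE

Orientations are given as [roll, pitch, yaw] about the fixed x, y, z axes, in that order (R = Rz(yaw) Ry(pitch) Rx(roll)).
In Python, from workcell import read_state, snapshot, calibration, finish_job gives the robot as it stands.
- The arm moves only by the tool apply_moves, never from a script. Its argument "deltas" is a list of rows, each an object of numbers: "x", "y", "z": the shift along the tool's x, y, z in mm; "turn": the turn about the tool's z in degrees; "claw": the finger opening in mm, from 0 to 85.4. A call has 1 to 20 rows; each row shifts and turns the commanded pose from where the row before left it, along the tool's axes as they then stand; what a row does not reach is not made up. A row lasts 1/12 s, in which the tool goes at most 41.7 mm and 7.16 degrees, less where a joint would pass 70% of its speed; a pose out of reach is approached as far as the arm can. A call is refused whole if a number of a shift passes 41.7 or a number of a turn 7.16, either way. A call with a gripper value outside its range is refused whole. The fingers move at their own pace and stop on an object; the grip force is fixed at half the most. Time passes only in rows, so rows that do not move let the fingers close. It gives the time, the measured TCP pose, the force, the opening and the grip force at its end, in the units of the state.
- read_state(): the state, without advancing time (a new reading comes with each control period).
- snapshot(name): name is "scene" or "top" or "wrist"; returns (picture, depth): 420x560x3 uint8, red, green, blue; 420x560 float32, mm along the optical axis (not along the pixel's ray), 0 where there is no reading.
- calibration(name): a dict with "camera_matrix" (3x3 intrinsics, pixels), "rvec" (rotation vector, rad) and "tvec" (3), from world to camera coordinates, as OpenCV has them. Camera axes: x right, y down, z forward; pixel columns grow to the right and rows downward; lengths in mm; the calibration is good to about 2 mm. A picture is of the moment at which its call begins: read the wrist's pose just before it. calibration takes no time and is no camera call; for the wrist camera it gives the pose at the moment of the call.
- finish_job(): hands the job in; it is judged then, once.
The state is a dict: "time": time; "joint_positions": joint angles; "qd": joint speeds; "joint_efforts": joint torques, N m; "tool_pos": TCP position; "orientation": TCP orientation; "contact_force": force on the tool from outside, world axes, zero at the start; "moment": the same for the moment, N m; "grip_width": finger opening in mm; "grasp_force": force on a finger pad.
Only numpy, scipy, OpenCV 4.12 (cv2) and the standard library are available. Lean on these libraries where they do the work, as an engineer would, in place of code of your own. Each camera call takes 0.05 s, during which the arm holds its last target. There are 200 camera calls.

## Working session

There is one attempt and no reset: what is moved stays moved. The work goes in short steps, Python scripts to look and compute and a tool call to move; the robot and the scene stay as the last step left them, time stands still between calls to the robot, and variables do not carry over. Pictures are saved under pics/ and viewed, at most 10 in all, crops included, and the job is handed in when it is done.

Besides the shell and the picture viewer there is one more tool, called after "Emit:" in YAML: its name, and indented under it one key for each argument. apply_moves: Moves the arm, as the interface text tells. Its arguments: {"type":"object","properties":{"deltas":{"type":"array"}},"required":["deltas"]}

```bash
mkdir -p pics; python3 - <<'E'
from workcell import *
import cv2,numpy as np
s=read_state();print(s['time'],s['tool_pos'],s['orientation'],s['grip_width'])
for n in ['scene','top']:
    p,d=snapshot(n);cv2.imwrite(f'pics/{n}0.png',p[:,:,::-1]);np.savez(f'{n}0.npz',p=p,d=d)
    c=calibration(n);R=cv2.Rodrigues(np.array(c['rvec'],float))[0];print(n,-R.T@np.array(c['tvec']).ravel(),R[2])
E
```

```text
0.0 [ 256.79759183 -569.28718939  238.54515723] [-3.14007197e+00  1.18668755e-04  4.23784174e-01] 85.71423916469313
scene [ 856.63805917 -415.98131278  792.472661  ] [-0.27862095  0.52233615 -0.80593754]
top [ 530.30838314  -42.34108404 1281.56900296] [ 0.08278054  0.01912191 -0.99638433]
```

View pics/scene0.png

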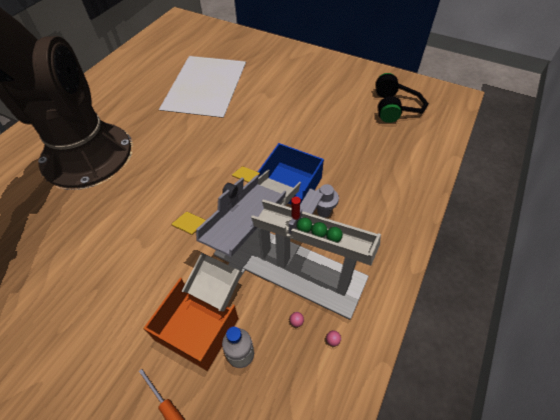

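View pics/top0.png

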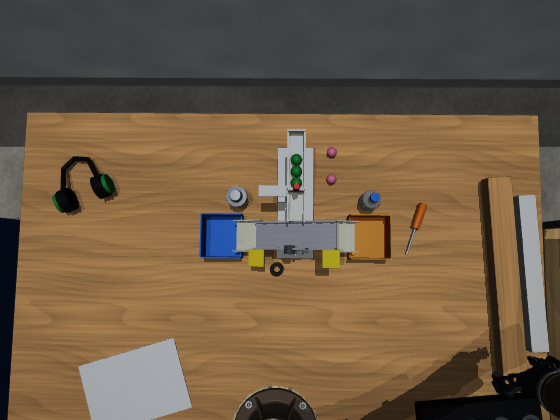

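The scene view shows the gate, with yellow pads at (245,174) and (189,223), and the red peg at (296,207). In the top view the pads are at (257,258) on the left and (331,259) on the right, the peg is at (296,187), and the bush is at (277,269). Next I'll measure these.

```bash
cat > h.py <<'E'
import cv2,numpy as np
from workcell import *
def world(n,d):
    c=calibration(n);K=np.array(c['camera_matrix'],float);R=cv2.Rodrigues(np.array(c['rvec'],float))[0];t=np.array(c['tvec'],float).ravel()
    v,u=np.mgrid[:d.shape[0],:d.shape[1]]
    P=np.stack([(u-K[0,2])/K[0,0]*d,(v-K[1,2])/K[1,1]*d,d],-1)
    return (P-t)@R
H=dict(yellow=(22,32,150,90),red=(0,4,180,60),green=(50,80,120,40),blue=(108,125,150,60),orange=(5,14,190,80))
def blobs(n,p,d,col,amin=15):
    a,b,s,v=H[col];h=cv2.cvtColor(p,cv2.COLOR_RGB2HSV)
    m=cv2.inRange(h,(a,s,v),(b,255,255))
    if col=='red': m|=cv2.inRange(h,(174,s,v),(180,255,255))
    k,L,st,ce=cv2.connectedComponentsWithStats(m);W=world(n,d)
    for i in range(1,k):
        if st[i,4]>=amin:
            q=W[(L==i)&(d>0)]
            if len(q): print(n,col,ce[i].round(1),st[i,:5],'med',np.median(q,0).round(1),'lo',np.percentile(q,3,axis=0).round(1),'hi',np.percentile(q,97,axis=0).round(1))
E
python3 - <<'E'
from h import *
for n in ['scene','top']:
    z=np.load(n+'0.npz')
    for c in H: blobs(n,z['p'],z['d'],c)
E
```

```text
scene yellow [245.  173.4] [232 167  27  15 206] med [507.3  55.1 125.9] lo [487.5  34.8 118. ] hi [528.6  75.3 132.8]
scene yellow [188.1 222.1] [172 212  33  22 386] med [ 509.  -145.   192.2] lo [ 487.7 -164.   184.4] hi [ 529.8 -123.8  198.8]
scene red [295.9 206.4] [292 197   9  22 124] med [690.7 -56.5 250.9] lo [681.7 -60.6 215.2] hi [694.9 -46.6 261.2]
scene green [390.6 106.8] [382 104  19   8  75] med [719.7 512.2  62.5] lo [700.6 499.2  50. ] hi [744.5 528.5  68. ]
scene green [319.3 229. ] [297 218  45  24 517] med [738.6 -57.  207.2] lo [698.5 -65.3 196.3] hi [776.2 -43.2 216.7]
scene blue [292.9 173.3] [259 144  64  56 960] med [564.7 188.3   6.8] lo [508.2 114.4   3.5] hi [634.5 219.4  76.9]
scene blue [233.4 334. ] [226 327  15  15 171] med [ 679.1 -270.9  130.8] lo [ 668.2 -281.8  127.8] hi [ 689.6 -260.1  133. ]
scene orange [190.7 326.5] [ 144  278   91   84 2756] med [ 562.5 -273.1    6.6] lo [ 509.5 -326.2    3.6] hi [ 635.4 -222.3   77.1]
scene orange [169.4 410.8] [159 399  25  21 300] med [ 620.6 -416.3   24.4] lo [ 601.9 -427.    17.5] hi [ 642.7 -405.    27.
[... 401 characters left out ...]
7  70] med [715.7 511.2  62.2] lo [697.2 501.3  48.7] hi [740.8 522.7  67.4]
top green [ 55.9 203.1] [ 53 195   9  17  52] med [657.2 652.   61.5] lo [637.7 641.9  49.8] hi [680.2 663.6  70.2]
top blue [374.8 197. ] [371 193   9   9  61] med [ 676.5 -270.8  130. ] lo [ 666.  -281.7  126.1] hi [ 687.5 -260.2  134.3]
top blue [220.  235.9] [ 200  213   43   46 1434] med [568.1 173.7   5.8] lo [507.1 118.1   0.6] hi [630.  218.6  77. ]
top orange [419.3 214.8] [412 203  15  26 181] med [ 640.3 -423.9   22.3] lo [ 601.7 -441.6   15. ] hi [ 671.1 -407.2   27.9]
top orange [372.4 224.7] [349 217  37  42 142] med [ 624.7 -295.2    5.1] lo [ 5.177e+02 -3.231e+02  5.000e-01] hi [ 628.8 -223.8   10.9]
```

The right pad is the raised one (192 mm), so the gate now feeds the left bin and the right bin is the target. The pivot is at about (570,-54) with yaw near 0. The right pad is at (508,-144) and the peg at about (687,-53). I'll start by squaring the tool, rising and closing the fingers.

Emit:
apply_moves:
  deltas:
    - {"turn": 6.1,"z": -10,"claw": 0}
    - {"turn": 6.1,"z": -10,"claw": 0}
    - {"turn": 6.1,"z": -10,"claw": 0}
    - {"turn": 6.0,"z": -10,"claw": 0}
    - {"claw": 0}
    - {"claw": 0}

```text
validation failed for argument at $.de...
```

Emit:
apply_moves:
  deltas:
    - {"x": 0,"y": 0,"z": -10,"turn": 6.1,"claw": 0}
    - {"x": 0,"y": 0,"z": -10,"turn": 6.1,"claw": 0}
    - {"x": 0,"y": 0,"z": -10,"turn": 6.1,"claw": 0}
    - {"x": 0,"y": 0,"z": -10,"turn": 6.0,"claw": 0}
    - {"x": 0,"y": 0,"z": 0,"turn": 0,"claw": 0}
    - {"x": 0,"y": 0,"z": 0,"turn": 0,"claw": 0}

```text
time: 0.6
tool_pos: [257.2, -569.7, 279.2]
orientation: [3.141, 0.0, 0.003]
contact_force: [-1.2, -0.2, -0.4]
grip_width: 12.1
grasp_force: 0.0
```

Emit:
apply_moves:
  deltas:
    - {"x": 16.5,"y": -27.8,"z": 0,"turn": 0,"claw": 0}
    - {"x": 16.5,"y": -27.8,"z": 0,"turn": 0,"claw": 0}
    - {"x": 16.5,"y": -27.8,"z": 0,"turn": 0,"claw": 0}
    - {"x": 16.5,"y": -27.8,"z": 0,"turn": 0,"claw": 0}
    - {"x": 16.5,"y": -27.8,"z": 0,"turn": 0,"claw": 0}
    - {"x": 16.5,"y": -27.8,"z": 0,"turn": 0,"claw": 0}
    - {"x": 16.5,"y": -27.8,"z": 0,"turn": 0,"claw": 0}
    - {"x": 16.5,"y": -27.8,"z": 0,"turn": 0,"claw": 0}
    - {"x": 16.5,"y": -27.8,"z": 0,"turn": 0,"claw": 0}
    - {"x": 16.5,"y": -27.8,"z": 0,"turn": 0,"claw": 0}
    - {"x": 16.5,"y": -27.8,"z": 0,"turn": 0,"claw": 0}
    - {"x": 16.5,"y": -27.8,"z": 0,"turn": 0,"claw": 0}
    - {"x": 16.5,"y": -27.8,"z": 0,"turn": 0,"claw": 0}
    - {"x": 16.5,"y": -27.8,"z": 0,"turn": 0,"claw": 0}
    - {"x": 16.5,"y": -27.8,"z": 0,"turn": 0,"claw": 0}
    - {"x": 0,"y": 0,"z": 0,"turn": 0,"claw": 0}
    - {"x": 0,"y": 0,"z": 0,"turn": 0,"claw": 0}

```text
time: 2.02
tool_pos: [505.0, -150.6, 278.2]
orientation: [-3.141, 0.001, 0.007]
contact_force: [0.0, -1.0, 0.0]
grip_width: -0.1
grasp_force: 0.0
```

Emit:
apply_moves:
  deltas:
    - {"x": 0,"y": 0,"z": 16,"turn": 0,"claw": 0}
    - {"x": 0,"y": 0,"z": 16,"turn": 0,"claw": 0}
    - {"x": 0,"y": 0,"z": 16,"turn": 0,"claw": 0}
    - {"x": 0,"y": 0,"z": 14,"turn": 0,"claw": 0}
    - {"x": 0,"y": 0,"z": 5,"turn": 0,"claw": 0}
    - {"x": 0,"y": 0,"z": 5,"turn": 0,"claw": 0}
    - {"x": 0,"y": 0,"z": 5,"turn": 0,"claw": 0}
    - {"x": 0,"y": 0,"z": 5,"turn": 0,"claw": 0}
    - {"x": 0,"y": 0,"z": 5,"turn": 0,"claw": 0}
    - {"x": 0,"y": 0,"z": 5,"turn": 0,"claw": 0}
    - {"x": 0,"y": 0,"z": 5,"turn": 0,"claw": 0}
    - {"x": 0,"y": 0,"z": 5,"turn": 0,"claw": 0}
    - {"x": 0,"y": 0,"z": 5,"turn": 0,"claw": 0}
    - {"x": 0,"y": 0,"z": 5,"turn": 0,"claw": 0}
    - {"x": 0,"y": 0,"z": 5,"turn": 0,"claw": 0}
    - {"x": 0,"y": 0,"z": 5,"turn": 0,"claw": 0}
    - {"x": 0,"y": 0,"z": 0,"turn": 0,"claw": 0}
    - {"x": 0,"y": 0,"z": 0,"turn": 0,"claw": 0}

```text
time: 3.52
tool_pos: [504.5, -152.8, 157.0]
orientation: [-3.141, 0.001, -0.0]
contact_force: [0.4, 0.5, -0.4]
grip_width: 0.1
grasp_force: 0.0
```

```bash
python3 - <<'E'
from h import *
for n in ['scene','top']:
    p,d=snapshot(n);cv2.imwrite(f'pics/{n}1.png',p[:,:,::-1])
    for c in ['yellow','red']: blobs(n,p,d,c)
E
```

```text
scene yellow [238.2 158.8] [225 148  28  23 381] med [508.6  37.3 191.4] lo [487.1  17.3 184.6] hi [529.6  57.  198.1]
scene yellow [194.3 250.7] [184 239  21  23 194] med [ 521.9 -167.   123.8] lo [ 507.6 -181.4  118. ] hi [ 530.8 -142.1  132.1]
scene red [295.4 207.2] [292 197   9  22 151] med [690.3 -57.6 247. ] lo [682.2 -60.6 215. ] hi [694.6 -46.7 260.9]
top yellow [259.9 258.3] [252 249  17  19 311] med [507.   37.9 191.3] lo [484.1  17.6 183. ] hi [527.8  58.  199.1]
```

The gate has rocked over: the right pad is now at 124 mm and the left at 191. Next I'll lift and go to the right of the peg.

Emit:
apply_moves:
  deltas:
    - {"x": 0,"y": 0,"z": -15,"turn": 0,"claw": 0}
    - {"x": 0,"y": 0,"z": -26,"turn": 0,"claw": 0}
    - {"x": 0,"y": 0,"z": -26,"turn": 0,"claw": 0}
    - {"x": 0,"y": 0,"z": -26,"turn": 0,"claw": 0}
    - {"x": 0,"y": 0,"z": -26,"turn": 0,"claw": 0}
    - {"x": 0,"y": 0,"z": -26,"turn": 0,"claw": 0}
    - {"x": 20,"y": -5,"z": 0,"turn": 0,"claw": 0}
    - {"x": 20,"y": -5,"z": 0,"turn": 0,"claw": 0}
    - {"x": 20,"y": -5,"z": 0,"turn": 0,"claw": 0}
    - {"x": 20,"y": -5,"z": 0,"turn": 0,"claw": 0}
    - {"x": 20,"y": -5,"z": 0,"turn": 0,"claw": 0}
    - {"x": 20,"y": -5,"z": 0,"turn": 0,"claw": 0}
    - {"x": 20,"y": -5,"z": 0,"turn": 0,"claw": 0}
    - {"x": 20,"y": -5,"z": 0,"turn": 0,"claw": 0}
    - {"x": 20,"y": -5,"z": 0,"turn": 0,"claw": 0}
    - {"x": 2,"y": 0,"z": 0,"turn": 0,"claw": 0}
    - {"x": 0,"y": 0,"z": 0,"turn": 0,"claw": 0}
    - {"x": 0,"y": 0,"z": 0,"turn": 0,"claw": 0}

```text
time: 5.12
tool_pos: [686.3, -108.2, 302.2]
orientation: [3.141, 0.0, -0.001]
contact_force: [-0.4, 0.3, 0.1]
grip_width: 0.1
grasp_force: 0.0
```

Emit:
apply_moves:
  deltas:
    - {"x": 0,"y": 0,"z": 20,"turn": 0,"claw": 0}
    - {"x": 0,"y": 0,"z": 20,"turn": 0,"claw": 0}
    - {"x": 0,"y": 0,"z": 15,"turn": 0,"claw": 0}
    - {"x": 0,"y": 0,"z": 7,"turn": 0,"claw": 0}
    - {"x": 0,"y": 0,"z": 0,"turn": 0,"claw": 0}
    - {"x": 0,"y": -5,"z": 0,"turn": 0,"claw": 0}
    - {"x": 0,"y": -5,"z": 0,"turn": 0,"claw": 0}
    - {"x": 0,"y": -5,"z": 0,"turn": 0,"claw": 0}
    - {"x": 0,"y": -5,"z": 0,"turn": 0,"claw": 0}
    - {"x": 0,"y": -5,"z": 0,"turn": 0,"claw": 0}
    - {"x": 0,"y": -5,"z": 0,"turn": 0,"claw": 0}
    - {"x": 0,"y": -5,"z": 0,"turn": 0,"claw": 0}
    - {"x": 0,"y": -5,"z": 0,"turn": 0,"claw": 0}
    - {"x": 0,"y": 0,"z": 0,"turn": 0,"claw": 0}

```text
time: 6.28
tool_pos: [686.8, -66.4, 240.4]
orientation: [-3.141, -0.0, 0.001]
contact_force: [0.4, 0.3, 0.1]
grip_width: -0.2
grasp_force: 0.0
```

```bash
python3 - <<'E'
from h import *
for n in ['scene','top']:
    p,d=snapshot(n);cv2.imwrite(f'pics/{n}2.png',p[:,:,::-1])
    for c in ['red','green','yellow']: blobs(n,p,d,c)
E
```

```text
scene green [390.3 112.6] [381 104  20  18 303] med [724.7 509.2  43.9] lo [701.7 498.1  13. ] hi [747.9 522.9  65.7]
scene green [319.5 228.7] [298 216  44  26 522] med [738.3 -56.  207.2] lo [699.5 -64.9 195.4] hi [776.  -42.3 216.6]
scene yellow [238.2 158.8] [225 148  28  23 381] med [508.5  37.  191.5] lo [487.3  17.6 184.2] hi [529.3  57.4 198.1]
scene yellow [190.1 247. ] [177 234  27  28 442] med [ 509.4 -162.   125.5] lo [ 488.5 -181.3  118.7] hi [ 530.  -142.2  132.3]
top green [104.5 183.5] [100 175  12  18  82] med [716.9 510.5  60.2] lo [696.5 500.7  44.2] hi [743.8 523.9  67.4]
top green [ 56.2 203.5] [ 53 195  10  17  55] med [654.7 651.7  62.7] lo [635.9 641.2  45.9] hi [680.1 663.4  69.5]
top yellow [259.9 258.3] [252 249  17  19 311] med [507.   37.8 191.1] lo [484.1  17.5 182.8] hi [527.8  57.9 198.2]
```

Emit:
apply_moves:
  deltas:
    - {"x": 0,"y": -5,"z": 0,"turn": 0,"claw": 0}
    - {"x": 0,"y": -5,"z": 0,"turn": 0,"claw": 0}
    - {"x": 0,"y": -5,"z": 0,"turn": 0,"claw": 0}
    - {"x": 0,"y": -5,"z": 0,"turn": 0,"claw": 0}
    - {"x": 0,"y": -5,"z": 0,"turn": 0,"claw": 0}
    - {"x": 0,"y": -5,"z": 0,"turn": 0,"claw": 0}
    - {"x": 0,"y": -5,"z": 0,"turn": 0,"claw": 0}
    - {"x": 0,"y": -5,"z": 0,"turn": 0,"claw": 0}

```text
time: 7.05
tool_pos: [686.6, -27.3, 240.2]
orientation: [3.142, 0.0, -0.0]
contact_force: [-0.4, -2.4, 0.3]
grip_width: 0.0
grasp_force: 0.6
```

```bash
python3 - <<'E'
from h import *
for n in ['scene','wrist']:
    p,d=snapshot(n);cv2.imwrite(f'pics/{n}3.png',p[:,:,::-1])
    for c in ['red','green']: blobs(n,p,d,c)
E
```

```text
scene green [390.2 112.6] [381 104  20  18 301] med [724.6 509.   43.7] lo [701.4 498.9  13.3] hi [747.1 522.3  66.2]
scene green [303.6 224.3] [283 213  42  23 454] med [707.4 -57.  202.3] lo [669.1 -66.2 191. ] hi [742.8 -44.2 210.8]
wrist red [228.3 300.1] [208 279  39  39 835] med [689.1  -6.  258.6] lo [682.6 -12.  250. ] hi [693.5   0.9 259.7]
wrist green [326.6 226. ] [ 297  167   59  127 4615] med [696.5 -52.5 200.6] lo [658.5 -65.9 188.2] hi [728.7 -40.6 207.6]
```

View pics/scene3.png

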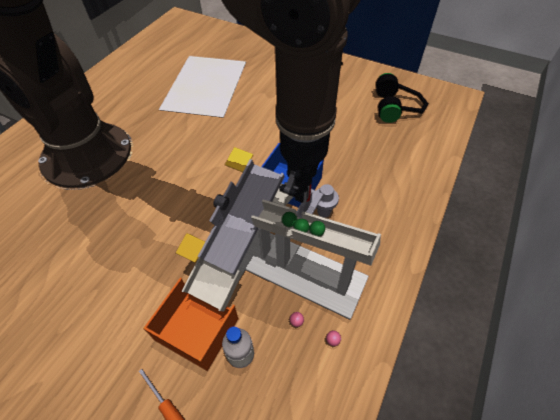

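The balls are already rolling, at (289–318, 219–228). The peg is at y≈-6, about 47 mm along, so I'll finish the last stretch.

Emit:
apply_moves:
  deltas:
    - {"x": 0,"y": -4,"z": 0,"turn": 0,"claw": 0}
    - {"x": 0,"y": -3,"z": 0,"turn": 0,"claw": 0}
    - {"x": 0,"y": -2,"z": 0,"turn": 0,"claw": 0}
    - {"x": 0,"y": 0,"z": 0,"turn": 0,"claw": 0}
    - {"x": 0,"y": 0,"z": 0,"turn": 0,"claw": 0}

```text
time: 7.57
tool_pos: [686.8, -18.7, 240.4]
orientation: [-3.141, -0.0, -0.0]
contact_force: [-0.1, 0.3, -0.8]
grip_width: 0.2
grasp_force: 0.0
```

Emit:
apply_moves:
  deltas:
    - {"x": 0,"y": -2,"z": 0,"turn": 0,"claw": 0}
    - {"x": 0,"y": 0,"z": 0,"turn": 0,"claw": 0}
    - {"x": 0,"y": 0,"z": 0,"turn": 0,"claw": 0}

```text
time: 7.82
tool_pos: [686.8, -18.3, 240.3]
orientation: [3.14, -0.0, -0.002]
contact_force: [0.5, -3.9, 0.1]
grip_width: -0.2
grasp_force: 2.5
```

```bash
python3 - <<'E'
from h import *
for n in ['wrist','scene']:
    p,d=snapshot(n)
    for c in ['red','green','yellow']: blobs(n,p,d,c)
E
```

```text
wrist red [227.8 301.5] [209 281  38  37 737] med [688.6   2.2 258.6] lo [682.6  -4.1 254.8] hi [693.2   8.6 259.6]
wrist green [502.  284.4] [488 273  29  24 549] med [ 558.3 -275.    35.2] lo [ 546.4 -287.8   22.5] hi [ 567.1 -266.9   41.5]
wrist green [466.  309.8] [451 296  31  28 684] med [ 557.1 -209.4   81.3] lo [ 544.1 -222.9   69. ] hi [ 565.4 -200.4   87.3]
wrist green [409.  332.9] [405 330   9   7  16] med [ 563.9 -134.4  125.1] lo [ 562.2 -137.7  121.2] hi [ 565.3 -131.5  126.9]
wrist yellow [449.8 355.8] [446 354   8   6  27] med [ 531.1 -180.3  116.7] lo [ 529.3 -182.8  114.3] hi [ 532.1 -177.2  118.7]
scene green [390.3 112.5] [381 104  20  18 303] med [725.  509.   44.4] lo [701.8 498.   13.8] hi [747.9 522.8  66.4]
scene green [210.4 254.5] [204 248  14  14 157] med [ 556.3 -158.8  128.7] lo [ 544.2 -168.9  118.7] hi [ 566.2 -146.5  133.4]
scene green [188.5 308.5] [182 302  14  14 153] med [ 557.4 -254.9   65.9] lo [ 544.6 -265.1   56.7] hi [ 566.5 -242.9   70.5]
scene green [177.  338.4] [170 333  14  13 125] med [ 559.8 -307.9   33.9] lo [ 547.7 -315.7   24.8] hi [ 569.1 -298.1   37.8]
scene yellow [240.3 155. ] [229 148  24  15 216] med [508.3  46.3 194.6] lo [486.9  35.  190.2] hi [530.   57.4 199. ]
scene yellow [190.2 247.2] [177 234  27  28 440] med [ 509.5 -162.3  125.4] lo [ 488.9 -181.1  118.5] hi [ 530.3 -142.6  132.2]
```

The peg has stalled at y=+2 with rising force, and the balls are running into the right bin. I'll add a small confirming nudge, then retreat.

Emit:
apply_moves:
  deltas:
    - {"x": 0,"y": -3,"z": 0,"turn": 0,"claw": 0}
    - {"x": 0,"y": 0,"z": 0,"turn": 0,"claw": 0}
    - {"x": 0,"y": 0,"z": 0,"turn": 0,"claw": 0}

```text
time: 8.17
tool_pos: [686.7, -18.0, 240.4]
orientation: [3.137, -0.0, -0.004]
contact_force: [0.1, -10.7, 1.1]
grip_width: -0.0
grasp_force: 5.6
```

Emit:
apply_moves:
  deltas:
    - {"x": 0,"y": 10,"z": 0,"turn": 0,"claw": 0}
    - {"x": 0,"y": 15,"z": 0,"turn": 0,"claw": 0}
    - {"x": 0,"y": 15,"z": 0,"turn": 0,"claw": 0}
    - {"x": 0,"y": 0,"z": -20,"turn": 0,"claw": 0}
    - {"x": 0,"y": 0,"z": -20,"turn": 0,"claw": 0}
    - {"x": 0,"y": 0,"z": -20,"turn": 0,"claw": 0}
    - {"x": 0,"y": 0,"z": -20,"turn": 0,"claw": 0}
    - {"x": 0,"y": 0,"z": -20,"turn": 0,"claw": 0}
    - {"x": 0,"y": 25,"z": 0,"turn": 0,"claw": 0}
    - {"x": 0,"y": 25,"z": 0,"turn": 0,"claw": 0}
    - {"x": 0,"y": 25,"z": 0,"turn": 0,"claw": 0}
    - {"x": 0,"y": 25,"z": 0,"turn": 0,"claw": 0}
    - {"x": 0,"y": 0,"z": 0,"turn": 0,"claw": 0}
    - {"x": 0,"y": 0,"z": 0,"turn": 0,"claw": 0}
    - {"x": 0,"y": 0,"z": 0,"turn": 0,"claw": 0}
    - {"x": 0,"y": 0,"z": 0,"turn": 0,"claw": 0}

```text
time: 9.5
tool_pos: [686.8, -152.8, 340.3]
orientation: [-3.141, -0.0, 0.001]
contact_force: [0.3, -0.7, 0.3]
grip_width: 0.3
grasp_force: 0.0
```

```bash
python3 - <<'E'
from h import *
for n in ['scene','top']:
    p,d=snapshot(n);cv2.imwrite(f'pics/{n}5.png',p[:,:,::-1])
    for c in ['red','green','yellow']: blobs(n,p,d,c)
E
```

```text
scene red [308.7 186. ] [305 176   9  22 145] med [690.2  -2.7 245.1] lo [683.   -5.8 214.8] hi [694.8   7.7 261. ]
scene green [390.3 112.6] [380 104  21  18 306] med [724.2 509.5  44. ] lo [701.  498.4  13.3] hi [747.9 522.7  66.5]
scene green [178.9 331. ] [170 318  18  28 280] med [ 553.  -291.7   32.4] lo [ 538.4 -314.7   22.9] hi [ 568.2 -271.1   36.7]
scene green [199.6 351.6] [196 348   9   9  45] med [ 613.8 -308.6   35. ] lo [ 608.8 -315.8   31. ] hi [ 618.4 -299.6   37.5]
scene yellow [227.5 162.8] [225 159   6   7  25] med [492.   17.7 186.3] lo [ 486.1 -183.6  183.9] hi [665.4  25.  472.6]
scene yellow [186.4 252.4] [176 243  22  19 215] med [ 506.9 -174.1  121.3] lo [ 487.2 -182.5  117.5] hi [ 530.9 -164.   125.7]
top green [104.5 183.5] [100 175  12  18  83] med [715.7 511.3  60.6] lo [696.1 498.9  45.7] hi [744.1 525.3  67.3]
top green [ 56.2 203.4] [ 53 195  10  17  55] med [655.1 652.2  62.2] lo [637.1 641.2  46.6] hi [680.5 663.8  67.9]
top yellow [259.9 258.3] [252 249  17  19 311] med [507.   37.8 191.5] lo [484.   17.6 181.9] hi [527.8  58.  198.6]
```

View pics/scene5.png

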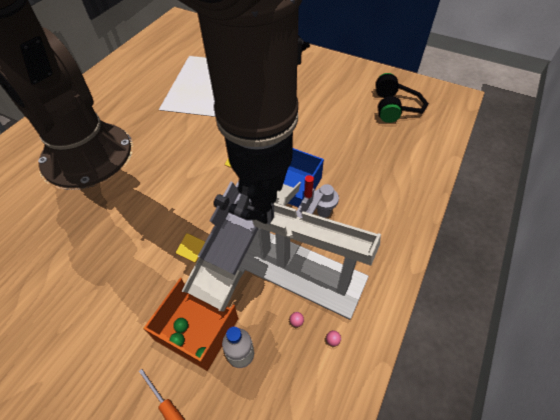

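All three green balls are in the orange right bin, at (181,325), (177,340) and (200,352). The peg is at the open end (309,186), the gate leans right, the bystanders are in place and the gripper is clear, so I'll hand in.

```bash
python3 -c "
from workcell import *
print(finish_job())"
```

```text
the job is handed in; nothing more can be done
None
```

I rocked the gate over to the right bin and pushed the stop to its end; all three green balls ran into the right (orange) bin, and I handed the job in at about 9.6 s with the arm clear.

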